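# Load the sample carrier under the reader's bar and engage its contact block

## Task

Pick up the flat aluminium sample carrier lying on the bench and slide it, cut-cornered nose first and window up, along the reader's bed into the low slot beneath the fixed bar, until you feel its nose meet the contact block hidden inside; then press on so that this stiff block gives by about 5 mm, without driving it to the end of its travel. Leave the carrier lying flat and straight there, let go, and do not disturb the mouse, the jar or the carton.

Things in the scene. Friction and masses are not known exactly. Their poses are not given: they have to be found in the camera images.
- reader: White bench-top reader fixed to the bench, mouth roughly to the robot's right (-y). Origin: on the bench (z=0) below the middle of the bar's front face; +x points into the slot (insertion direction), z up. Its aluminium bed, x -110 to 160 mm, 160 mm wide, top at z = 10 mm, juts out in front of the bar as a landing. The slot's back is open.
- reader_bar (a point): Middle of the lower front edge of the fixed steel bar (28 mm above the bench). Bar: 25 mm deep, 22 mm high, across the whole bed; the slot beneath is 18 mm high. From the bar's front face inwards for 125 mm run two side guides, 64 mm apart inside, 18 mm high, with square front corners. Axes as the reader's.
- reader_head (a point): Middle of the lower front edge of the overhanging white head, 120 mm above the bench and 60 mm in front of the bar. Head: 204 mm wide, 70 mm high, runs 210 mm back from here, borne by side cheeks behind the bar's front face. An upright gripper strikes it: lean back from the mouth, fingers pointing in beneath it. The loaded carrier's tail lies under it.
- block (a joint): Travel in m of the stiff steel contact block inside the slot (50 mm wide, 15 mm high, on the bed, mid-slot): 0 = fully out towards the mouth, as it starts; 0.014 = end of travel. The carrier's nose pushes it in; it yields at about 8 N and stays where it is left. At 0 its face lies somewhere 78 to 98 mm beyond the bar's front face: a different, unreported place each time, to be found by feel.
- carrier: Loose flat aluminium sample carrier, 140 mm long (x), 60 mm wide (y), 14 mm thick, about 0.3 kg (varies), with a dark-framed glass window on top. Origin: centre of its underside; +x points to the nose, z up. The two nose corners are cut off at 45 degrees, 10 mm each; the tail is square.
- carrier_nose (a point): Middle of the carrier's nose face, half way up its thickness (70 mm ahead of the origin, 7 mm up); axes as the carrier's.
- carrier_tail (a point): Middle of the carrier's square tail face, half way up its thickness (70 mm behind the origin, 7 mm up); axes as the carrier's.
- mouse: Bystander: grey computer mouse, about 104 x 60 x 36 mm, origin at the centre of its underside.
- jar: Bystander: amber glass jar with a white cap, 60 mm across, 85 mm high, origin at the centre of its underside.
- carton: Bystander: closed cardboard carton 90 x 80 x 70 mm, origin at the centre of its underside.

How it is judged:
By the outcome, as a careful person would: the job done as asked, in the order asked, and still so for the second after the job is handed in, with the robot touching nothing.
It also fails if it takes over 72 s, if anything falls off the work surface, if the arm or the gripper's body presses on something with over 40 N, if the wrist force passes 120 N, or if a joint passes its speed limit or range.

## Robot

A 6-joint arm with a two-finger parallel gripper is mounted at the origin on the work surface. World frame = base frame: x ahead of the robot, y to its left, z up, the work surface at z = 0. Lengths are in m, angles in rad, forces in N, time in s.
With the tool pointing down it reaches from about 0.3 to 0.775 m from the base axis. Payload 14.6 kg.
Tool frame: the origin (TCP) lies on the centre line of the jaws, within the pads' length; the fingertips stand 14 mm ahead of it and the grasp point (between the pads) lies 5 mm behind it; x points along the fingers, y is the direction in which the jaws open and shut, and the axes are right-handed (so a half turn about x gives the same grasp; the last joint's range is limited). The gripper opens to 94 mm and grips with 3 to 60 N. Pads are 16 mm wide; open, the fingers measure 119 mm over their backs; the gripper's body (75 mm by 177 mm) begins 78 mm behind the grasp point.
Start: joints at [-1.27, 0.3, 1.521, -0, 1.321, -0.067], TCP at [0.198, -0.513, 0.219] pointing down, gripper open.
Joint ranges: [-3.03, 3.03], [-0.79, 2.21], [0.23, 2.52], [-1.04, 4.18], [0, 3.07], [-2.55, 2.55]. Speed limits (rad/s): [2.22, 2.22, 2.57, 3.14, 3.14, 3.14].

## Interface

Orientations are given as [roll, pitch, yaw] about the fixed x, y, z axes, in that order (R = Rz(yaw) Ry(pitch) Rx(roll)).
In Python, from station import * gives the robot as it stands. The module is installed in compiled form; this text tells all that it offers.
- The arm moves only by the shell command python3 -m handwheel 'ROWS' [FORCE]. ROWS is JSON, a list of rows, each a list of 3 entries, a list of its own where there are three numbers: the shift along the tool's x, y, z in mm, then the turn about the tool's x in rad, then the gripper command: -1 is fully open, 1 is shut, values between are in proportion. In form: [[[dx, dy, dz], spin, gripper], ...]. A call has exactly 5 rows; each row is the pose to reach, as a shift and turn from the pose measured when the call began, along the tool's axes at that moment; what a row does not reach only later rows make up. A row lasts 1/10 s, in which the tool goes at most 50 mm and 8.59 degrees, less where a joint would pass 70% of its speed; a pose out of reach is approached as far as the arm can. A call with a gripper value outside its range is refused whole. The fingers move at their own pace and stop on an object; FORCE is the grip in N (left out, the last holds). Time passes only in rows, so rows that repeat a pose let the fingers close, or fill a call up. It gives the time, the measured TCP pose, the force and the opening at its end, in the units of the state.
- get_obs(): the state, without advancing time (a new reading comes with each control period).
- camera(name): name is "scene" or "top"; returns (picture, depth): 400x640x3 uint8, blue, green, red; 400x640 float32, m along the optical axis (not along the pixel's ray), 0 where there is no reading.
- camera_info(name): a dict with "fx", "fy", "cx", "cy" (pixels), "extrinsics" (4x4, takes a point from camera to world coordinates). Camera axes: x right, y down, z forward; pixel columns grow to the right and rows downward; lengths in m; the calibration is good to about 2 mm. A picture is of the moment at which its call begins. camera_info takes no time and is no camera call.
- hand_in(): hands the job in, once; it reports no verdict.
The state is a dict: "time_s": time; "qpos": joint angles; "joint_vel": joint speeds; "tau": joint torques, N m; "ee_pos": TCP position; "eef_rot": TCP orientation; "force": force on the tool from outside, world axes, zero at the start; "moment": the same for the moment, N m; "grip_width": finger opening in m.
Only numpy, scipy, OpenCV 4.12 (cv2) and the standard library are available. Lean on these libraries where they do the work, as an engineer would, in place of code of your own. Each camera call takes 0.05 s, during which the arm holds its last target. There are 200 camera calls.

## Working session

There is one attempt and no reset: what is moved stays moved. The work goes in short steps, Python scripts to look and compute and a shell command to move; the robot and the scene stay as the last step left them, time stands still between calls to the robot, and variables do not carry over. Pictures are saved under pics/ and viewed, about 8 in all and at most 12, crops included, and the job is handed in when it is done.

```bash
mkdir -p pics
cat > h.py <<'E'
from station import *
import numpy as np, cv2
from scipy.spatial.transform import Rotation as R
def snap(name,fn):
    p,d=camera(name); cv2.imwrite('pics/'+fn+'.png',p); np.save('pics/'+fn+'.npy',d); return p,d
def w(name,u,v,d=None,z=None):
    c=camera_info(name);E=np.array(c['extrinsics'])
    r=np.array([(u-c['cx'])/c['fx'],(v-c['cy'])/c['fy'],1.])
    if z is None: return E[:3,:3]@(r*d)+E[:3,3]
    q=E[:3,:3]@r; return E[:3,3]+q*(z-E[2,3])/q[2]
def pix(name,P):
    c=camera_info(name);E=np.array(c['extrinsics']);q=E[:3,:3].T@(np.array(P)-E[:3,3]);return q[0]/q[2]*c['fx']+c['cx'],q[1]/q[2]*c['fy']+c['cy']
E
python3 - <<'E'
from h import *
snap('top','t0');snap('scene','s0')
for n in('top','scene'):
    c=camera_info(n);print(n,c['fx'],np.round(c['extrinsics'],3).tolist())
o=get_obs();print({k:np.round(v,3).tolist() for k,v in o.items()})
E
```

```text
top 369.8944729176265 [[-0.023, -0.981, 0.19, 0.408], [-1.0, 0.026, 0.014, 0.004], [-0.019, -0.19, -0.982, 1.188], [0.0, 0.0, 0.0, 1.0]]
scene 485.0470474159651 [[-0.883, -0.451, 0.134, 0.393], [-0.47, 0.839, -0.273, 0.438], [0.01, -0.304, -0.953, 1.554], [0.0, 0.0, 0.0, 1.0]]
{'time_s': 0.1, 'qpos': [-1.27, 0.3, 1.522, 0.0, 1.321, -0.067], 'joint_vel': [0.002, -0.003, -0.001, -0.0, 0.001, -0.001], 'tau': [0.001, -53.265, -35.328, 0.071, 0.023, -0.0], 'ee_pos': [0.198, -0.513, 0.219], 'eef_rot': [-1.674, 1.57, 1.835], 'force': [-0.303, -0.029, -0.584], 'moment': [0.024, -0.033, -0.041], 'grip_width': 0.094}
```

View pics/t0.png

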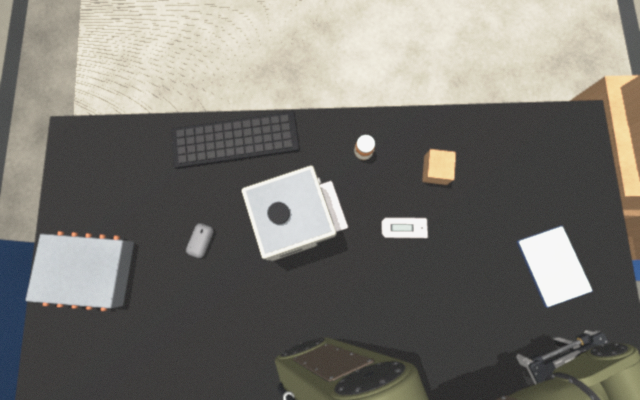

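View pics/s0.png

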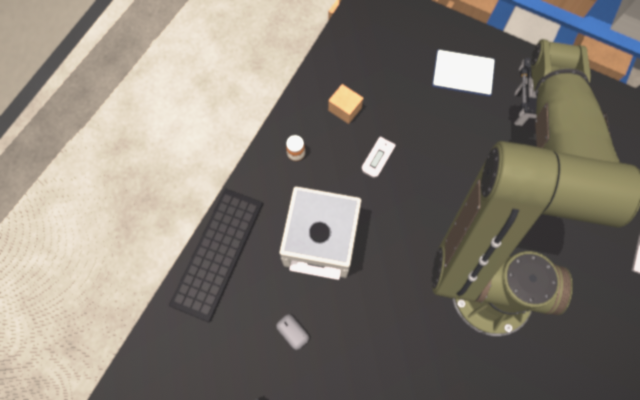

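Run:
```python
import cv2,numpy as np
t=cv2.imread('pics/t0.png');s=cv2.imread('pics/s0.png')
a=cv2.resize(t[150:275,235:435],None,fx=4,fy=4,interpolation=cv2.INTER_CUBIC)
cv2.imwrite('pics/c1.png',a)
b=cv2.resize(s[125:285,270:410],(525,600),interpolation=cv2.INTER_CUBIC)
cv2.imwrite('pics/c2.png',b)
```

```text
(no output)
```

View pics/c1.png

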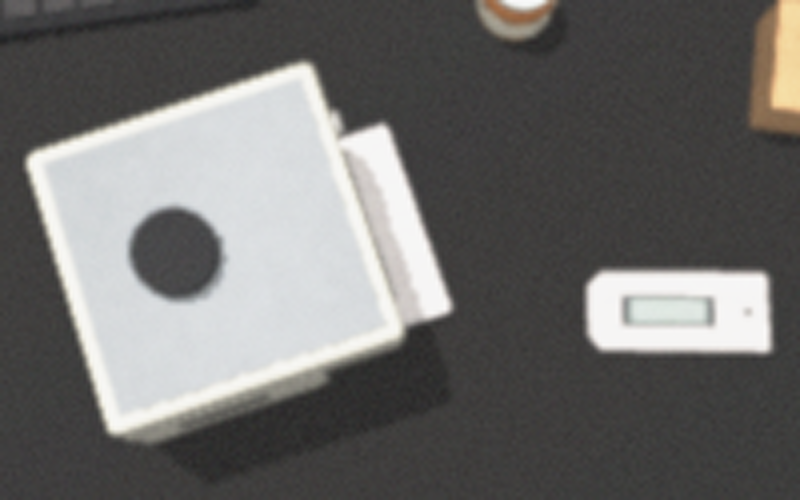

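View pics/c2.png

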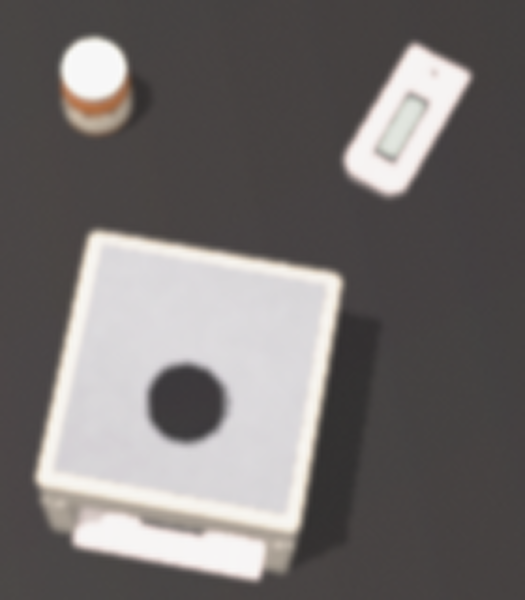

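Run:
```python
from h import *
def T(u,v,z): return w('top',235+(u+.5)/4-.5,150+(v+.5)/4-.5,z=z)
def S(u,v,z): return w('scene',270+(u+.5)/3.75-.5,125+(v+.5)/3.75-.5,z=z)
pr=lambda n,P:print(n,np.round(np.array(P)*1000).astype(int).tolist())
pr('head top T',[T(*p,.19) for p in[(30,155),(306,64),(403,334),(112,435)]])
pr('head top S',[S(*p,.19) for p in[(92,233),(343,274),(298,528),(40,482)]])
pr('bed front T',[T(*p,.01) for p in[(388,124),(452,310)]])
pr('bed back S',[S(*p,.01) for p in[(75,546),(262,579)]])
# carrier
for n,fn,off in(('top','t0',(375,435,210,245)),('scene','s0',(355,405,130,182))):
    g=cv2.cvtColor(cv2.imread(f'pics/{fn}.png'),cv2.COLOR_BGR2GRAY);m=np.zeros_like(g);a,b,c,d=off;m[c:d,a:b]=(g[c:d,a:b]>140)
    cs,_=cv2.findContours(m,cv2.RETR_EXTERNAL,cv2.CHAIN_APPROX_NONE);k=max(cs,key=cv2.contourArea)[:,0]
    P=np.array([w(n,u,v,z=.014)[:2] for u,v in k])*1000
    r=cv2.minAreaRect(P.astype(np.float32));print(n,r)
for n,p in(('window T',(669,311)),('dot',(747,312))):pr(n,T(*p,.014))
for n,p in(('window S',(402,127)),('dot',(434,73))):pr(n,S(*p,.014))
pr('jar cap T',T(516,0,.085));pr('jar S',S(95,68,.085))
d=np.load('pics/t0.npy');pr('depth carrier',[w('top',u,v,d[v,u]) for u,v in((420,228),(340,205),(300,240),(440,160))])
```

```text
head top T [[629, 230, 190], [689, 38, 190], [499, -24, 190], [436, 172, 190]]
head top S [[689, 38, 190], [497, -26, 190], [436, 171, 190], [626, 233, 190]]
bed front T [[687, -22, 10], [534, -68, 10]]
bed back S [[603, 240, 10], [449, 190, 10]]
top ((527.6264038085938, -246.59014892578125), (145.08523559570312, 60.368858337402344), 88.58966827392578)
scene ((527.1256713867188, -246.15200805664062), (148.13987731933594, 65.84984588623047), 88.30291748046875)
window T [528, -240, 14]
dot [526, -301, 14]
window S [527, -239, 14]
dot [525, -302, 14]
jar cap T [765, -123, 85]
jar S [785, -130, 85]
depth carrier [[525, -297, 14], [607, -47, 2], [482, 72, 195], [730, -361, 68]]
```

```bash
cat >> h.py <<'E'
RD=np.array([.576,.061,0]);YR=np.radians(107.6);D=np.array([np.cos(YR),np.sin(YR),0]);L=np.array([-D[1],D[0],0])
def rd(x,y,z): return RD+x*D+y*L+np.array([0,0,z])
def Rt(): return R.from_euler('xyz',get_obs()['eef_rot']).as_matrix()
def plan(P,latdir=None):
    o=get_obs();M=Rt();s=M.T@(np.array(P)-o['ee_pos'])*1000
    sp=0
    if latdir is not None:
        l=np.array(latdir);sp=np.arctan2(l@M[:,2],l@M[:,1]);sp=(sp+np.pi/2)%np.pi-np.pi/2
    print('shift mm',s.round(1),'spin',round(sp,3),'alt',round(sp-np.sign(sp)*np.pi,3));
def st():
    o=get_obs();M=Rt();print('t',round(o['time_s'],2),'q',np.round(o['qpos'],3),'p',np.round(o['ee_pos'],4),'F',np.round(o['force'],1),'gw',round(float(o['grip_width']),4))
    print('x',M[:,0].round(3),'y',M[:,1].round(3),'z',M[:,2].round(3),'reader xyz',(np.array([D,L,[0,0,1]])@(o['ee_pos']-RD)*1000).round(1))
E
python3 - <<'E'
from h import *
st();c=np.radians(88.4);plan([.5264,-.305,.08],[-np.sin(c),np.cos(c),0])
E
```

```text
t 0.1 q [-1.27   0.3    1.522  0.     1.321 -0.067] p [ 0.1977 -0.513   0.2189] F [-0.3 -0.  -0.6] gw 0.094
x [-0.     0.001 -1.   ] y [ 0.36  -0.933 -0.001] z [-0.933 -0.36  -0.   ] reader xyz [-432.7  534.1  218.9]
shift mm [ 139.1  -75.8 -381.5] spin -1.175 alt 1.967
```

```bash
A='x'; python3 -m handwheel '[[[40,-8,-45],-0.15,-1],[[70,-17,-90],-0.3,-1],[[90,-28,-140],-0.45,-1],[[100,-38,-190],-0.6,-1],[[100,-45,-230],-0.7,-1]]' 60
python3 - <<'E'
from h import *
st();c=np.radians(88.4);plan([.5264,-.305,.06],[-np.sin(c),np.cos(c),0])
E
```

```text
time_s: 0.6
ee_pos: [0.3865, -0.3928, 0.1184]
eef_rot: [-2.043, 1.567, 2.171]
force: [0.1, 0.2, 0.4]
grip_width: 0.0936
t 0.6 q [-0.86   0.408  1.624  0.     1.114 -0.363] p [ 0.3865 -0.3928  0.1184] F [0.1 0.2 0.4] gw 0.0936
x [-0.002  0.003 -1.   ] y [ 0.879 -0.477 -0.003] z [-0.477 -0.879 -0.002] reader xyz [-375.3  317.8  118.4]
shift mm [  58.4   81.2 -143.8] spin -0.47 alt 2.672
```

```bash
python3 -m handwheel '[[[10,20,-35],-0.12,-1],[[20,40,-70],-0.24,-1],[[30,60,-105],-0.36,-1],[[45,75,-135],-0.47,-1],[[58,81,-144],-0.47,-1]]'
python3 - <<'E'
from h import *
snap('top','t1')
st();c=np.radians(88.4);plan([.5264,-.305,.016],[-np.sin(c),np.cos(c),0])
E
```

```text
time_s: 1.1
ee_pos: [0.5281, -0.3026, 0.0592]
eef_rot: [-2.511, 1.567, 2.179]
force: [0.3, -1.1, -0.6]
grip_width: 0.094
t 1.15 q [-0.582  0.601  1.488  0.002  1.059 -0.556] p [ 0.5273 -0.3024  0.057 ] F [ 0.7  0.8 -1.7] gw 0.0941
x [-0.005  0.005 -1.   ] y [ 1.    -0.026 -0.005] z [-0.026 -1.    -0.005] reader xyz [-331.7  156.3   57. ]
shift mm [41.  -0.6  2.8] spin 0.002 alt -3.14
```

```bash
python3 -m handwheel '[[[20,0,3],0,-1],[[35,0,3],0,-1],[[41,0,3],0,-1],[[41,0,3],0,-1],[[41,0,3],0,-1]]'; python3 -m handwheel '[[[0,0,0],0,1],[[0,0,0],0,1],[[0,0,0],0,1],[[0,0,0],0,1],[[0,0,0],0,1]]' 60;  python3 - <<'E'
from h import *
st()
E
```

```text
time_s: 1.65
ee_pos: [0.5267, -0.3058, 0.0164]
eef_rot: [-2.357, 1.564, 2.328]
force: [-0.0, 0.0, -0.5]
grip_width: 0.0939
time_s: 2.15
ee_pos: [0.5268, -0.3058, 0.0165]
eef_rot: [-2.37, 1.565, 2.315]
force: [0.2, -0.3, 0.2]
grip_width: 0.0594
t 2.15 q [-0.587  0.661  1.5    0.002  0.987 -0.56 ] p [ 0.5268 -0.3058  0.0165] F [ 0.2 -0.3  0.2] gw 0.0594
x [-0.004  0.005 -1.   ] y [ 1.    -0.028 -0.004] z [-0.028 -1.    -0.005] reader xyz [-334.7  157.8   16.5]
```

```bash
python3 -m handwheel '[[[-10,0,0],0,1],[[-25,0,0],0,1],[[-40,0,0],0,1],[[-45,0,0],0,1],[[-45,0,0],0,1]]'
python3 - <<'E'
from h import *
st();print(rd(-150,0,.06));plan(rd(-150,0,.06),L)
E
```

```text
time_s: 2.65
ee_pos: [0.5274, -0.3063, 0.0629]
eef_rot: [-2.479, 1.567, 2.205]
force: [0.0, -0.6, -2.3]
grip_width: 0.0594
t 2.65 q [-0.587  0.596  1.48   0.002  1.069 -0.56 ] p [ 0.5274 -0.3063  0.0629] F [ 0.  -0.6 -2.3] gw 0.0594
x [-0.003  0.003 -1.   ] y [ 1.    -0.028 -0.003] z [-0.028 -1.    -0.003] reader xyz [-335.4  157.3   62.9]
[ 4.59314836e+01 -1.42917600e+02  6.00000000e-02]
shift mm [  -600.9  49316.7 141304.7] spin -0.335 alt 2.807
```

```bash
sed -i 's/RD+x\*D+y\*L+np.array(\[0,0,z\])/RD+(x*D+y*L+np.array([0,0,z]))\/1000/' h.py
python3 - <<'E'
from h import *
plan(rd(-150,0,60),L)
E
```

```text
shift mm [   3.4   87.7 -226.8] spin -0.335 alt 2.807
```

```bash
python3 -m handwheel '[[[0,10,-25],-0.04,1],[[0,20,-55],-0.1,1],[[0,33,-85],-0.16,1],[[0,46,-115],-0.22,1],[[0,58,-145],-0.28,1]]'
python3 - <<'E'
from h import *
st();plan(rd(-150,0,50),L)
E
```

```text
time_s: 3.15
ee_pos: [0.5896, -0.1616, 0.0628]
eef_rot: [-2.674, 1.566, 2.293]
force: [0.4, 0.2, -3.4]
grip_width: 0.0591
t 3.15 q [-0.328  0.599  1.476  0.003  1.071 -0.585] p [ 0.5896 -0.1616  0.0628] F [ 0.4  0.2 -3.4] gw 0.0591
x [-0.003  0.004 -1.   ] y [ 0.968  0.252 -0.002] z [ 0.252 -0.968 -0.004] reader xyz [-216.3   54.3   62.8]
shift mm [ 13.   50.8 -69. ] spin -0.052 alt 3.089
```

```bash
python3 -m handwheel '[[[3,15,-20],-0.02,1],[[6,30,-40],-0.04,1],[[9,42,-58],-0.052,1],[[13,51,-69],-0.052,1],[[13,51,-69],-0.052,1]]'
python3 - <<'E'
from h import *
a,_=snap('top','t2');b,_=snap('scene','s2')
a=cv2.resize(a[170:250,300:420],(800,533),interpolation=cv2.INTER_CUBIC);cv2.imwrite('pics/c3.png',a)
st();plan(rd(-145,0,28),L)
E
```

```text
time_s: 3.65
ee_pos: [0.6215, -0.0806, 0.049]
eef_rot: [-2.613, 1.565, 2.407]
force: [0.2, 0.3, -3.0]
grip_width: 0.0594
t 3.75 q [-0.191  0.647  1.432  0.003  1.067 -0.5  ] p [ 0.6213 -0.0824  0.0496] F [ 0.1  0.5 -2.2] gw 0.0595
x [-0.004  0.004 -1.   ] y [ 0.953  0.302 -0.003] z [ 0.302 -0.953 -0.005] reader xyz [-150.4    0.2   49.6]
shift mm [21.6  0.3 -5.3] spin -0.001 alt 3.141
```

View pics/c3.png

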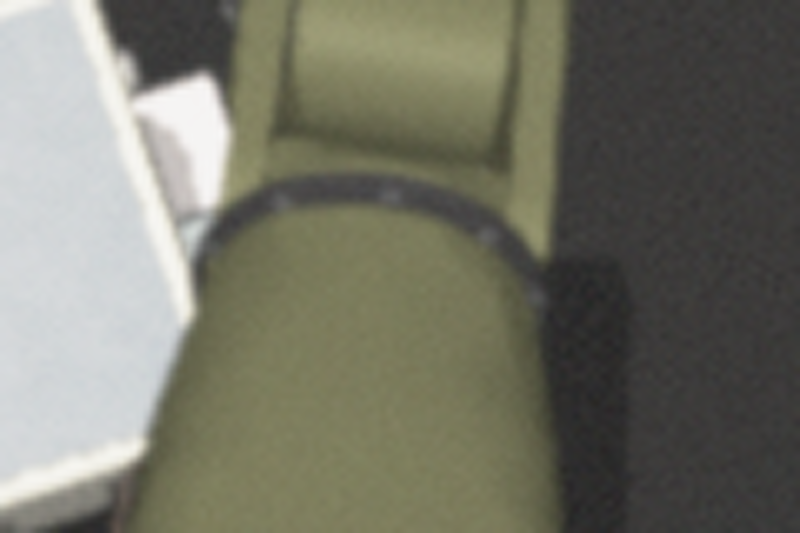

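```bash
python3 -m handwheel '[[[6,0,-2],0,1],[[12,0,-4],0,1],[[17,0,-5],0,1],[[20,0,-5],0,1],[[22,0,-5],0,1]]'
python3 - <<'E'
from h import *
st()
b,_=snap('scene','s3');cv2.imwrite('pics/c4.png',cv2.resize(b[100:260,280:480],(800,600) and (750,600),interpolation=cv2.INTER_CUBIC))
plan(rd(-125,0,27),L)
E
```

```text
time_s: 4.25
ee_pos: [0.6195, -0.0777, 0.0272]
eef_rot: [-2.575, 1.565, 2.444]
force: [-0.3, 0.0, -1.8]
grip_width: 0.0594
t 4.25 q [-0.185  0.673  1.448  0.003  1.025 -0.493] p [ 0.6195 -0.0777  0.0272] F [-0.3  0.  -1.8] gw 0.0594
x [-0.004  0.004 -1.   ] y [ 0.953  0.302 -0.003] z [ 0.302 -0.953 -0.005] reader xyz [-145.3    0.5   27.2]
shift mm [  0.2   0.4 -20.3] spin -0.001 alt 3.141
```

View pics/c4.png

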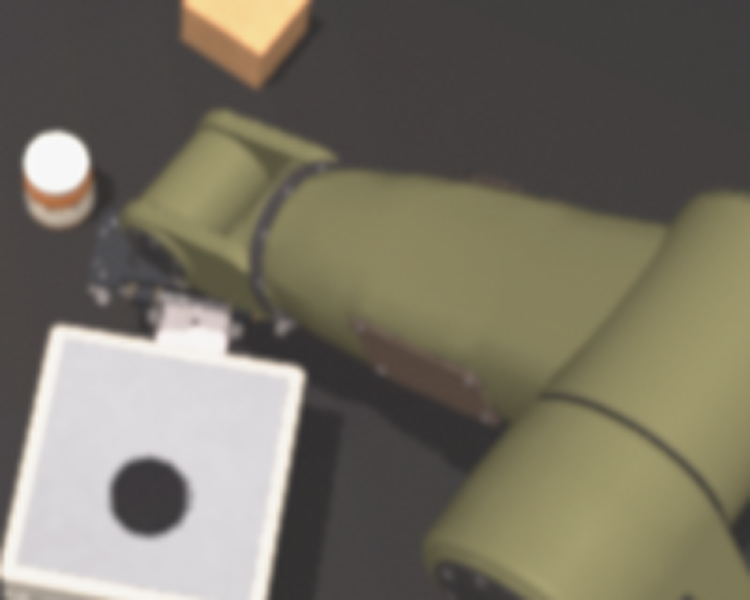

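```bash
python3 -m handwheel '[[[0,0,-5],0,1],[[0,0,-10],0,1],[[0,0,-15],0,1],[[0,0,-18],0,1],[[0,0,-20],0,1]]'; python3 -m handwheel '[[[0,0,-3],0,1],[[0,0,-6],0,1],[[0,0,-9],0,1],[[0,0,-12],0,1],[[0,0,-12],0,1]]';python3 - <<'E'
from h import *
st()
plan(rd(-106,0,27),L)
E
```

```text
time_s: 4.8
ee_pos: [0.6134, -0.0581, 0.0273]
eef_rot: [-2.59, 1.565, 2.43]
force: [-0.7, -0.3, -1.8]
grip_width: 0.0596
time_s: 5.3
ee_pos: [0.6098, -0.0462, 0.0275]
eef_rot: [-2.632, 1.565, 2.387]
force: [0.7, 1.2, -2.6]
grip_width: 0.0593
t 5.3 q [-0.137  0.649  1.49   0.004  1.008 -0.446] p [ 0.6098 -0.0462  0.0275] F [ 0.7  1.2 -2.6] gw 0.0593
x [-0.004  0.004 -1.   ] y [ 0.953  0.302 -0.003] z [ 0.302 -0.953 -0.005] reader xyz [-112.4    0.2   27.5]
shift mm [ 0.5  0.2 -6.4] spin -0.0 alt 3.142
```

```bash
python3 -m handwheel '[[[0,0,-3],0,1],[[0,0,-6],0,1],[[0.5,0,-7],0,1],[[1,0,-7],0,1],[[1.2,0,-7],0,1]]'; python3 -m handwheel '[[[0,0,0],0,0],[[0,0,0],0,-1],[[0,0,0],0,-1],[[0,0,0],0,-1],[[0,0,0],0,-1]]';python3 - <<'E'
from h import *
st()
E
```

```text
time_s: 5.8
ee_pos: [0.6076, -0.0393, 0.0265]
eef_rot: [-2.665, 1.565, 2.355]
force: [-0.9, 3.9, 4.4]
grip_width: 0.0592
time_s: 6.3
ee_pos: [0.6076, -0.0394, 0.0265]
eef_rot: [-2.655, 1.565, 2.365]
force: [-0.3, 0.2, 1.0]
grip_width: 0.0878
t 6.3 q [-0.126  0.645  1.498  0.004  1.003 -0.436] p [ 0.6076 -0.0394  0.0265] F [-0.3  0.2  1. ] gw 0.0878
x [-0.004  0.004 -1.   ] y [ 0.953  0.302 -0.003] z [ 0.302 -0.953 -0.005] reader xyz [-105.3    0.2   26.5]
```

```bash
python3 -m handwheel '[[[0,0,10],0,-1],[[0,0,30],0,-1],[[-10,0,60],0,-1],[[-45,0,80],0,-1],[[-90,0,100],0,-1]]'
python3 - <<'E'
from h import *
st()
u=-D; plan([u[0]*.5,u[1]*.5,.3],L)
E
```

```text
time_s: 6.8
ee_pos: [0.6376, -0.1376, 0.1153]
eef_rot: [-2.45, 1.562, 2.568]
force: [-0.2, 0.9, 0.5]
grip_width: 0.0939
t 6.8 q [-0.27   0.624  1.301  0.003  1.226 -0.577] p [ 0.6376 -0.1376  0.1153] F [-0.2  0.9  0.5] gw 0.0939
x [-0.008  0.005 -1.   ] y [ 0.954  0.301 -0.006] z [ 0.301 -0.954 -0.007] reader xyz [-207.9    1.3  115.3]
shift mm [-182.6 -567.   175.5] spin -0.001 alt 3.14
```

```bash
for i in 1; do :; done; python3 -m handwheel '[[[-40,-45,15],0,-1],[[-80,-90,30],0,-1],[[-110,-135,45],0,-1],[[-150,-180,60],0,-1],[[-180,-225,75],0,-1]]'; python3 -m handwheel '[[[0,-45,10],0,-1],[[0,-90,25],0,-1],[[0,-135,40],0,-1],[[0,-180,55],0,-1],[[0,-225,70],0,-1]]';python3 - <<'E'
from h import *
st()
a,_=snap('top','t3');cv2.imwrite('pics/c5.png',cv2.resize(a[170:250,300:420],(800,533),interpolation=cv2.INTER_CUBIC))
u=-D; plan([u[0]*.45,u[1]*.45,.3],L)
E
```

```text
time_s: 7.3
ee_pos: [0.4778, -0.2561, 0.2695]
eef_rot: [-2.431, 1.562, 2.586]
force: [0.4, -1.2, -0.2]
grip_width: 0.0942
time_s: 7.8
ee_pos: [0.2818, -0.3924, 0.2708]
eef_rot: [-2.374, 1.563, 2.643]
force: [0.3, -1.5, 0.4]
grip_width: 0.0941
t 7.8 q [-1.022  0.116  1.623 -0.004  1.41  -1.325] p [ 0.2818 -0.3924  0.2708] F [ 0.3 -1.5  0.4] gw 0.0941
x [-0.007  0.004 -1.   ] y [ 0.954  0.3   -0.005] z [ 0.3   -0.954 -0.006] reader xyz [-343.2  417.5  270.8]
shift mm [ -28.2 -145.1  -10.1] spin -0.006 alt 3.135
```

View pics/c5.png

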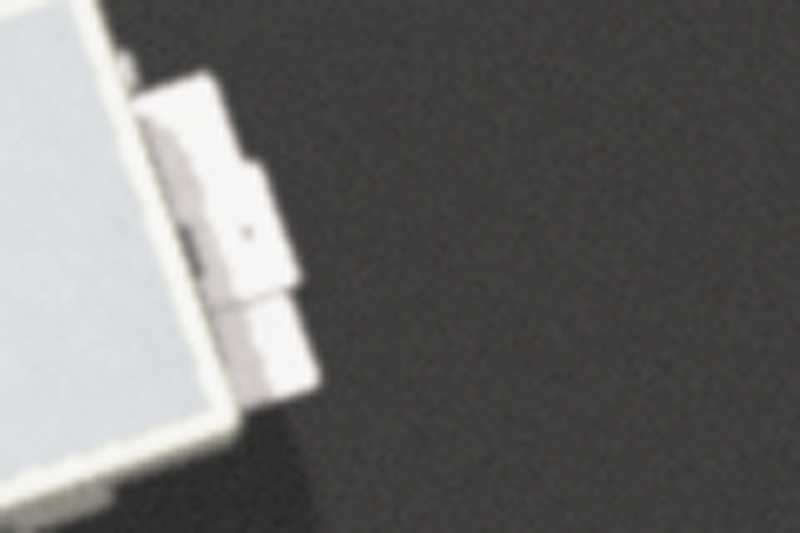

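```bash
python3 -m handwheel '[[[0,-45,0],0,-1],[[0,-90,0],0,-1],[[0,-130,0],0,-1],[[0,-145,-10],0,-1],[[0,-145,-40],0,-1]]'
python3 - <<'E'
from h import *
st()
E
python3 -m handwheel '[[[0,0,-50],0,-1],[[0,0,-100],0,-1],[[0,0,-150],0,-1],[[0,0,-200],0,-1],[[0,0,-200],0,-1]]'
python3 - <<'E'
from h import *
st()
E
```

```text
time_s: 8.35
ee_pos: [0.1246, -0.4019, 0.2719]
eef_rot: [-2.223, 1.562, 2.786]
force: [0.1, -0.4, 0.8]
grip_width: 0.0943
t 8.35 q [-1.353 -0.031  1.774 -0.008  1.404 -1.648] p [ 0.1246 -0.4019  0.2719] F [ 0.1 -0.4  0.8] gw 0.0943
x [-0.009  0.003 -1.   ] y [ 0.956  0.293 -0.007] z [ 0.293 -0.956 -0.006] reader xyz [-304.7  570.3  271.9]
time_s: 8.85
ee_pos: [0.0649, -0.2082, 0.275]
eef_rot: [-1.255, 1.561, -2.53]
force: [0.6, -0.7, 0.4]
grip_width: 0.0941
t 8.85 q [-1.427 -0.581  2.159 -0.008  1.559 -1.723] p [ 0.0649 -0.2082  0.275 ] F [ 0.6 -0.7  0.4] gw 0.0941
x [-0.008 -0.005 -1.   ] y [ 0.957  0.292 -0.009] z [ 0.292 -0.957  0.003] reader xyz [-102.   568.6  275. ]
```

```bash
python3 -m handwheel '[[[0,38,0],0,-1],[[0,38,-20],0,-1],[[0,38,-70],0,-1],[[0,38,-120],0,-1],[[0,38,-170],0,-1]]'
python3 - <<'E'
from h import *
st()
E
```

```text
time_s: 9.35
ee_pos: [0.1029, -0.1006, 0.2763]
eef_rot: [-2.37, 1.534, 2.635]
force: [-0.2, -0.7, 0.4]
grip_width: 0.0939
t 9.35 q [-0.999 -0.787  2.24  -0.018  1.722 -1.294] p [ 0.1029 -0.1006  0.2763] F [-0.2 -0.7  0.4] gw 0.0939
x [-0.032  0.018 -0.999] y [ 0.957  0.289 -0.026] z [ 0.288 -0.957 -0.027] reader xyz [-11.  499.9 276.3]
```

```bash
python3 -m handwheel '[[[-20,32,30],0,-1],[[-40,64,60],0,-1],[[-60,96,90],0,-1],[[-80,128,120],0,-1],[[-100,160,150],0,-1]]'
python3 -m handwheel '[[[0,40,-30],0,-1],[[0,80,-60],0,-1],[[0,120,-90],0,-1],[[0,160,-120],0,-1],[[0,200,-148],0,-1]]'
python3 -m handwheel '[[[0,-10,-45],0,-1],[[0,-20,-90],0,-1],[[0,-30,-135],0,-1],[[0,-40,-180],0,-1],[[0,-50,-225],0,-1]]'
python3 - <<'E'
from h import *
st();P=.55*D+.037*L;P[2]=.38;plan(P,L)
E
```

```text
time_s: 9.85
ee_pos: [0.3048, -0.2015, 0.3685]
eef_rot: [-2.369, 1.533, 2.636]
force: [-1.2, -0.3, 0.6]
grip_width: 0.0939
time_s: 10.35
ee_pos: [0.4554, -0.0009, 0.3671]
eef_rot: [-2.365, 1.533, 2.639]
force: [0.3, -1.0, 0.5]
grip_width: 0.0939
time_s: 10.85
ee_pos: [0.3429, 0.2012, 0.3745]
eef_rot: [-2.365, 1.533, 2.638]
force: [0.2, -0.3, 0.2]
grip_width: 0.0935
t 10.85 q [ 0.419 -0.114  1.62   0.03   1.658  0.13 ] p [0.3429 0.2012 0.3745] F [ 0.2 -0.3  0.2] gw 0.0935
x [-0.033  0.018 -0.999] y [ 0.958  0.287 -0.026] z [ 0.287 -0.958 -0.027] reader xyz [204.1 179.8 374.5]
shift mm [  18.  -431.9 -454.8] spin -0.016 alt 3.125
```

```bash
python3 -m handwheel '[[[0,-32,-34],0,-1],[[0,-64,-68],0,-1],[[0,-96,-102],0,-1],[[0,-128,-136],0,-1],[[0,-160,-170],0,-1]]'
python3 -m handwheel '[[[0,-32,-34],0,-1],[[0,-64,-68],0,-1],[[0,-96,-102],0,-1],[[0,-128,-136],0,-1],[[0,-160,-170],0,-1]]'
python3 -m handwheel '[[[0,-32,-30],0,-1],[[0,-64,-60],0,-1],[[0,-96,-90],0,-1],[[0,-112,-115],0,-1],[[0,-112,-115],0,-1]]'
python3 - <<'E'
from h import *
st();P=.75*D+.037*L;P[2]=.38;plan(P,L);P=1.0*D+.037*L;P[2]=.38;plan(P,L)
E
```

```text
time_s: 11.35
ee_pos: [0.1403, 0.319, 0.3835]
eef_rot: [-2.374, 1.533, 2.628]
force: [1.5, 1.0, -0.4]
grip_width: 0.094
time_s: 11.85
ee_pos: [-0.0628, 0.4378, 0.3922]
eef_rot: [-2.377, 1.534, 2.625]
force: [0.7, 0.8, 0.5]
grip_width: 0.094
time_s: 12.35
ee_pos: [-0.2046, 0.5183, 0.396]
eef_rot: [-2.322, 1.536, 2.681]
force: [0.5, -0.4, -0.5]
grip_width: 0.0944
t 12.35 q [1.869 0.239 1.198 0.026 1.68  1.581] p [-0.2046  0.5183  0.396 ] F [ 0.5 -0.4 -0.5] gw 0.0944
x [-0.032  0.016 -0.999] y [ 0.958  0.287 -0.026] z [ 0.287 -0.958 -0.024] reader xyz [672.  605.8 396. ]
shift mm [  20.8   -1.4 -193.6] spin -0.016 alt 3.125
shift mm [  26.9   -5.3 -443.5] spin -0.016 alt 3.125
```

Now reach beyond the limit radially and see whether the tool tilts outward.

```bash
python3 -m handwheel '[[[0,0,-50],0,-1],[[0,0,-100],0,-1],[[0,0,-150],0,-1],[[0,0,-200],0,-1],[[10,0,-250],0,-1]]'
python3 - <<'E'
from h import *
st()
E
python3 -m handwheel '[[[0,0,-50],0,-1],[[0,0,-100],0,-1],[[0,0,-150],0,-1],[[0,0,-200],0,-1],[[0,0,-250],0,-1]]'
python3 - <<'E'
from h import *
st()
E
```

```text
time_s: 12.85
ee_pos: [-0.2576, 0.7025, 0.3956]
eef_rot: [-2.429, 1.531, 2.573]
force: [-0.5, -0.2, 0.2]
grip_width: 0.0941
t 12.85 q [1.864 0.834 0.315 0.028 1.962 1.586] p [-0.2576  0.7025  0.3956] F [-0.5 -0.2  0.2] gw 0.0941
x [-0.033  0.021 -0.999] y [ 0.958  0.286 -0.026] z [ 0.285 -0.958 -0.03 ] reader xyz [863.5 600.6 395.6]
time_s: 13.35
ee_pos: [-0.265, 0.7471, 0.3433]
eef_rot: [-2.742, 1.5, 2.26]
force: [0.4, 0.1, 0.2]
grip_width: 0.0939
t 13.35 q [1.856 0.949 0.235 0.029 1.892 1.577] p [-0.265   0.7471  0.3433] F [0.4 0.1 0.2] gw 0.0939
x [-0.045  0.055 -0.997] y [ 0.958  0.286 -0.028] z [ 0.284 -0.957 -0.065] reader xyz [908.2 594.2 343.3]
```

```bash
python3 -m handwheel '[[[-10,0,-50],0,-1],[[-30,0,-100],0,-1],[[-50,0,-150],0,-1],[[-70,0,-200],0,-1],[[-90,0,-250],0,-1]]'
python3 -c "
from h import *
st()"
python3 -m handwheel '[[[0,0,-900],0,-1],[[0,0,-900],0,-1],[[0,0,-900],0,-1],[[0,0,-900],0,-1],[[0,0,-900],0,-1]]'
python3 -c "
from h import *
st()"
```

```text
time_s: 13.85
ee_pos: [-0.2621, 0.7597, 0.3392]
eef_rot: [-2.857, 1.467, 2.145]
force: [0.4, -0.8, 0.0]
grip_width: 0.094
t 13.85 q [1.848 0.955 0.235 0.032 1.852 1.569] p [-0.2621  0.7597  0.3392] F [ 0.4 -0.8  0. ] gw 0.094
x [-0.056  0.087 -0.995] y [ 0.958  0.286 -0.029] z [ 0.282 -0.954 -0.099] reader xyz [919.4 587.6 339.2]
time_s: 14.35
ee_pos: [-0.2663, 0.7947, 0.2792]
eef_rot: [-2.915, 1.436, 2.086]
force: [-0.4, -0.9, 0.3]
grip_width: 0.0942
t 14.35 q [1.84  1.032 0.236 0.033 1.743 1.56 ] p [-0.2663  0.7947  0.2792] F [-0.4 -0.9  0.3] gw 0.0942
x [-0.066  0.117 -0.991] y [ 0.958  0.286 -0.03 ] z [ 0.28  -0.951 -0.131] reader xyz [954.1 581.  279.2]
```

```bash
python3 -m handwheel '[[[-30,0,-50],0,-1],[[-60,0,-100],0,-1],[[-100,0,-150],0,-1],[[-150,0,-200],0,-1],[[-200,0,-250],0,-1]]'
python3 -c "
from h import *
st()"
python3 -m handwheel '[[[-30,0,-50],0,-1],[[-60,0,-100],0,-1],[[-100,0,-150],0,-1],[[-150,0,-200],0,-1],[[-150,0,-250],0,-1]]'
python3 -c "
from h import *
st()"
python3 -m handwheel '[[[0,0,-50],0,-1],[[0,0,-100],0,-1],[[0,0,-150],0,-1],[[0,0,-200],0,-1],[[0,0,-250],0,-1]]'
python3 -c "
from h import *
st()"
```

```text
time_s: 14.85
ee_pos: [-0.2561, 0.7823, 0.3357]
eef_rot: [-2.955, 1.402, 2.046]
force: [0.4, 0.2, -0.7]
grip_width: 0.0941
t 14.85 q [1.832 0.962 0.235 0.036 1.779 1.554] p [-0.2561  0.7823  0.3357] F [ 0.4  0.2 -0.7] gw 0.0941
x [-0.077  0.149 -0.986] y [ 0.958  0.287 -0.031] z [ 0.278 -0.946 -0.165] reader xyz [939.1 575.  335.7]
time_s: 15.35
ee_pos: [-0.2475, 0.7718, 0.3794]
eef_rot: [-2.983, 1.368, 2.018]
force: [-0.3, 0.2, 0.7]
grip_width: 0.0938
t 15.35 q [1.824 0.908 0.235 0.04  1.799 1.549] p [-0.2475  0.7718  0.3794] F [-0.3  0.2  0.7] gw 0.0938
x [-0.087  0.182 -0.979] y [ 0.957  0.287 -0.032] z [ 0.275 -0.941 -0.199] reader xyz [926.6 570.1 379.4]
time_s: 15.85
ee_pos: [-0.2531, 0.7972, 0.3469]
eef_rot: [-3.002, 1.335, 1.998]
force: [0.0, 0.8, 0.2]
grip_width: 0.0941
t 15.85 q [1.822 0.952 0.236 0.041 1.721 1.545] p [-0.2531  0.7972  0.3469] F [0.  0.8 0.2] gw 0.0941
x [-0.097  0.213 -0.972] y [ 0.957  0.287 -0.033] z [ 0.272 -0.934 -0.232] reader xyz [952.4 567.7 346.9]
```

```bash
python3 -m handwheel '[[[0,0,-50],0,-1],[[0,0,-100],0,-1],[[0,0,-150],0,-1],[[0,0,-200],0,-1],[[0,0,-250],0,-1]]' >/dev/null
python3 -m handwheel '[[[0,0,-50],0,-1],[[0,0,-100],0,-1],[[0,0,-150],0,-1],[[0,0,-200],0,-1],[[0,0,-250],0,-1]]' >/dev/null
python3 -m handwheel '[[[0,0,-50],0,-1],[[0,0,-100],0,-1],[[0,0,-150],0,-1],[[0,0,-200],0,-1],[[0,0,-250],0,-1]]' >/dev/null
python3 -c "
from h import *
st()"
python3 -m handwheel '[[[0,0,-50],0,-1],[[0,0,-100],0,-1],[[0,0,-150],0,-1],[[0,0,-200],0,-1],[[0,0,-250],0,-1]]' >/dev/null
python3 -m handwheel '[[[0,0,-50],0,-1],[[0,0,-100],0,-1],[[0,0,-150],0,-1],[[0,0,-200],0,-1],[[0,0,-250],0,-1]]' >/dev/null
python3 -m handwheel '[[[0,0,-50],0,-1],[[0,0,-100],0,-1],[[0,0,-150],0,-1],[[0,0,-200],0,-1],[[0,0,-250],0,-1]]' >/dev/null
python3 -c "
from h import *
st()"
```

```text
t 17.35 q [1.816 1.021 0.236 0.047 1.549 1.538] p [-0.2624  0.8461  0.3002] F [-0.2 -0.3 -0.6] gw 0.0939
x [-0.126  0.308 -0.943] y [ 0.957  0.287 -0.034] z [ 0.261 -0.907 -0.331] reader xyz [1001.8  561.8  300.2]
t 18.85 q [1.811 1.023 0.236 0.054 1.442 1.532] p [-0.2656  0.8718  0.3086] F [ 0.1  0.7 -0.4] gw 0.0939
x [-0.153  0.401 -0.903] y [ 0.957  0.288 -0.035] z [ 0.246 -0.87  -0.428] reader xyz [1027.3  557.1  308.6]
```

```bash
python3 -m handwheel '[[[0,0,-50],0,-1],[[0,0,-100],0,-1],[[0,0,-150],0,-1],[[0,0,-200],0,-1],[[0,0,-250],0,-1]]' >/dev/null
python3 -m handwheel '[[[0,0,-50],0,-1],[[0,0,-100],0,-1],[[0,0,-150],0,-1],[[0,0,-200],0,-1],[[0,0,-250],0,-1]]' >/dev/null
python3 -m handwheel '[[[0,0,-50],0,-1],[[0,0,-100],0,-1],[[0,0,-150],0,-1],[[0,0,-200],0,-1],[[0,0,-250],0,-1]]' >/dev/null
python3 -m handwheel '[[[0,0,-50],0,-1],[[0,0,-100],0,-1],[[0,0,-150],0,-1],[[0,0,-200],0,-1],[[0,0,-250],0,-1]]' >/dev/null
python3 -m handwheel '[[[0,0,-50],0,-1],[[0,0,-100],0,-1],[[0,0,-150],0,-1],[[0,0,-200],0,-1],[[0,0,-250],0,-1]]' >/dev/null
python3 -c "
from h import *
st()"
python3 -m handwheel '[[[0,0,-50],0,-1],[[0,0,-100],0,-1],[[0,0,-150],0,-1],[[0,0,-200],0,-1],[[0,0,-250],0,-1]]' >/dev/null
python3 -m handwheel '[[[0,0,-50],0,-1],[[0,0,-100],0,-1],[[0,0,-150],0,-1],[[0,0,-200],0,-1],[[0,0,-250],0,-1]]' >/dev/null
python3 -m handwheel '[[[0,0,-50],0,-1],[[0,0,-100],0,-1],[[0,0,-150],0,-1],[[0,0,-200],0,-1],[[0,0,-250],0,-1]]' >/dev/null
python3 -m handwheel '[[[0,0,-50],0,-1],[[0,0,-100],0,-1],[[0,0,-150],0,-1],[[0,0,-200],0,-1],[[0,0,-250],0,-1]]' >/dev/null
python3 -c "
from h import *
st();P=rd(-250,0,250);plan(P,L)"
```

```text
t 21.35 q [1.802 0.944 0.236 0.066 1.349 1.527] p [-0.2624  0.8836  0.3935] F [ 0.5 -0.2 -0.1] gw 0.0938
x [-0.194  0.544 -0.816] y [ 0.957  0.288 -0.036] z [ 0.216 -0.788 -0.577] reader xyz [1037.6  550.5  393.5]
t 23.35 q [1.793 0.841 0.236 0.077 1.315 1.524] p [-0.2532  0.8697  0.4927] F [ 0.3  0.6 -0.1] gw 0.094
x [-0.222  0.647 -0.73 ] y [ 0.957  0.288 -0.036] z [ 0.187 -0.706 -0.683] reader xyz [1021.6  545.9  492.7]
shift mm [-701.   572.7 1074.5] spin -0.035 alt 3.106
```

```bash
python3 -m handwheel '[[[-22,28,26],-0.018,-1],[[-44,56,52],-0.018,-1],[[-66,84,78],-0.018,-1],[[-88,112,104],-0.018,-1],[[-110,140,130],-0.018,-1]]' 
python3 -m handwheel '[[[-22,28,26],0,-1],[[-44,56,52],0,-1],[[-66,84,78],0,-1],[[-88,112,104],0,-1],[[-110,140,130],0,-1]]' 
python3 -m handwheel '[[[-22,28,26],0,-1],[[-44,56,52],0,-1],[[-66,84,78],0,-1],[[-88,112,104],0,-1],[[-110,140,130],0,-1]]' 
python3 -c "
from h import *
st();plan([.6,.1,.42],L);plan([.65,-.18,.25])"
```

```text
time_s: 23.85
ee_pos: [-0.0785, 0.7515, 0.4798]
eef_rot: [-3.107, 0.818, 1.902]
force: [1.0, 0.6, 1.0]
grip_width: 0.0938
time_s: 24.35
ee_pos: [0.1071, 0.6301, 0.4683]
eef_rot: [-3.108, 0.817, 1.902]
force: [0.2, 0.3, -0.3]
grip_width: 0.0941
time_s: 24.85
ee_pos: [0.2927, 0.5087, 0.4566]
eef_rot: [-3.109, 0.816, 1.901]
force: [-0.2, 0.5, -0.3]
grip_width: 0.0939
t 24.85 q [0.7   0.091 1.388 0.706 1.39  0.369] p [0.2927 0.5087 0.4566] F [-0.2  0.5 -0.3] gw 0.0939
x [-0.222  0.648 -0.729] y [ 0.953  0.302 -0.022] z [ 0.205 -0.7   -0.684] reader xyz [512.4 134.6 456.6]
shift mm [-306.3  170.5  374. ] spin -0.016 alt 3.126
shift mm [-374.9  137.5  696.5] spin 0 alt 0.0
```

```bash
python3 -m handwheel '[[[-28,16,34],0,-1],[[-56,32,68],0,-1],[[-84,48,102],0,-1],[[-112,64,136],0,-1],[[-140,80,170],0,-1]]' 
python3 -m handwheel '[[[-28,16,34],0,-1],[[-56,32,68],0,-1],[[-84,48,102],0,-1],[[-112,64,136],0,-1],[[-140,80,170],0,-1]]' 
python3 -c "
from h import *
st();plan([.65,-.18,.25]);plan(rd(-200,0,100))"
```

```text
time_s: 25.35
ee_pos: [0.4357, 0.3213, 0.4407]
eef_rot: [-3.11, 0.816, 1.901]
force: [0.7, 0.5, -0.5]
grip_width: 0.0939
time_s: 25.85
ee_pos: [0.5786, 0.1341, 0.4247]
eef_rot: [-3.11, 0.816, 1.9]
force: [0.6, 0.2, 1.0]
grip_width: 0.0939
t 25.85 q [-0.108  0.454  1.005  0.731  1.949 -0.219] p [0.5786 0.1341 0.4247] F [0.6 0.2 1. ] gw 0.0939
x [-0.221  0.648 -0.729] y [ 0.953  0.301 -0.022] z [ 0.206 -0.699 -0.684] reader xyz [ 68.9 -24.6 424.7]
shift mm [-92.  -22.9 353.9] spin 0 alt 0.0
shift mm [ 52.9 -17.3 418.6] spin 0 alt 0.0
```

```bash
python3 -m handwheel '[[[-11,-3,45],0,-1],[[-23,-6,90],0,-1],[[-35,-9,135],0,0],[[-47,-12,180],0,0],[[-58,-15,225],0,0]]' 
python3 -c "
from h import *
st();plan(rd(-170,0,60));plan(rd(-170,0,32))"
```

```text
time_s: 26.35
ee_pos: [0.6235, -0.0671, 0.3126]
eef_rot: [-3.11, 0.817, 1.9]
force: [0.1, 0.3, -0.3]
grip_width: 0.0733
t 26.35 q [-0.381  0.694  0.891  0.615  2.022 -0.538] p [ 0.6235 -0.0671  0.3126] F [ 0.1  0.3 -0.3] gw 0.0733
x [-0.221  0.648 -0.729] y [ 0.953  0.301 -0.021] z [ 0.206 -0.699 -0.684] reader xyz [-136.5   -6.6  312.6]
shift mm [161.2  -1.1 197.4] spin 0 alt 0.0
shift mm [181.7  -0.5 216.6] spin 0 alt 0.0
```

```bash
python3 -m handwheel '[[[25,0,35],0,-1],[[50,0,70],0,-1],[[70,0,105],0,-1],[[90,0,130],0,-1],[[110,0,140],0,-1]]' 
python3 -c "
from h import *
for u,v in((264,161),(301,284)):
    p=w('top',300+(u+.5)/6.667-.5,170+(v+.5)/6.667-.5,z=.024);print((np.array([D,L])@(p-RD)*1000).round(1))
st();plan(rd(-114,0,50));plan(rd(-114,0,29))"
```

```text
time_s: 26.85
ee_pos: [0.6274, -0.0947, 0.1338]
eef_rot: [-3.107, 0.815, 1.901]
force: [-0.2, 0.7, 0.4]
grip_width: 0.094
[-120.   -29.1]
[-116.7   33. ]
t 26.85 q [-0.415  0.854  1.037  0.542  1.785 -0.741] p [ 0.6274 -0.0947  0.1338] F [-0.2  0.7  0.4] gw 0.094
x [-0.222  0.649 -0.728] y [ 0.954  0.3   -0.024] z [ 0.203 -0.699 -0.686] reader xyz [-163.9   -1.9  133.8]
shift mm [95.2 -0.  21.1] spin 0 alt 0.0
shift mm [110.5   0.5  35.5] spin 0 alt 0.0
```

```bash
python3 -m handwheel '[[[40,0,9],0,-1],[[75,0,17],0,-1],[[95,0,21],0,-1],[[106,0.5,31],0,-1],[[110.5,0.5,35.5],0,-1]]' 
python3 -c "
from h import *
st();plan(rd(-114,0,29))"
```

```text
time_s: 27.35
ee_pos: [0.6104, -0.0478, 0.028]
eef_rot: [-3.106, 0.814, 1.902]
force: [0.5, 0.5, 0.4]
grip_width: 0.0941
t 27.35 q [-0.363  0.918  1.191  0.556  1.575 -0.814] p [ 0.6104 -0.0478  0.028 ] F [0.5 0.5 0.4] gw 0.0941
x [-0.223  0.649 -0.727] y [ 0.954  0.3   -0.024] z [ 0.203 -0.699 -0.686] reader xyz [-1.141e+02  1.000e-01  2.800e+01]
shift mm [-0.6  0.1 -0.7] spin 0 alt 0.0
```

```bash
python3 -m handwheel '[[[0,0,0],0,1],[[0,0,0],0,1],[[0,0,0],0,1],[[0,0,0],0,1],[[0,0,0],0,1]]' 40
python3 -c "
from h import *
st();plan(rd(-84,0,28))
M=Rt();print('D in tool',(M.T@D).round(4),'up',(M.T@[0,0,1]).round(4))
b,_=snap('scene','s5');cv2.imwrite('pics/c6.png',cv2.resize(b[110:250,270:430],(686,600),interpolation=cv2.INTER_CUBIC))"
```

```text
time_s: 27.85
ee_pos: [0.6106, -0.048, 0.0285]
eef_rot: [-3.107, 0.815, 1.901]
force: [0.1, -1.7, 1.3]
grip_width: 0.0592
t 27.85 q [-0.363  0.917  1.191  0.556  1.575 -0.814] p [ 0.6106 -0.048   0.0285] F [ 0.1 -1.7  1.3] gw 0.0592
x [-0.222  0.649 -0.728] y [ 0.954  0.3   -0.024] z [ 0.203 -0.699 -0.686] reader xyz [-1.144e+02 -1.000e-01  2.850e+01]
shift mm [ 21.2  -0.1 -21.7] spin 0 alt 0.0
D in tool [ 0.6857 -0.0022 -0.7279] up [-0.7277 -0.0237 -0.6855]
```

View pics/c6.png

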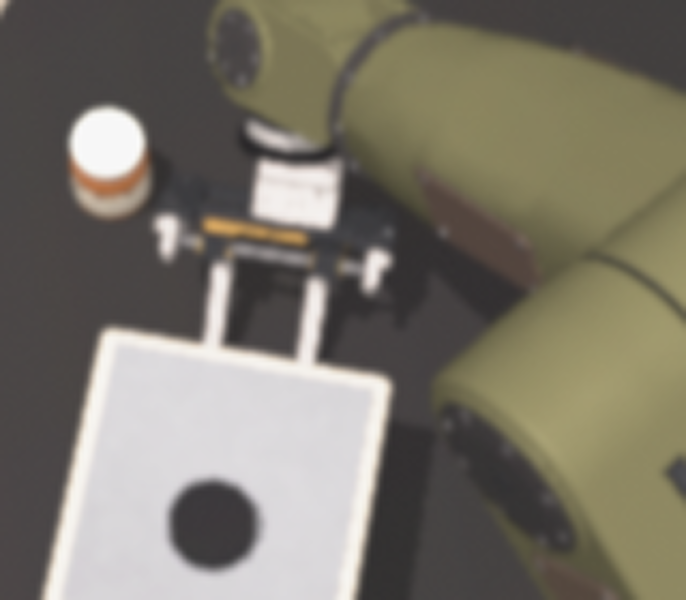

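```bash
python3 -m handwheel '[[[5.5,0,-5.8],0,1],[[11,0,-11.6],0,1],[[16.5,0,-17.5],0,1],[[20.6,0,-21.8],0,1],[[20.6,0,-21.8],0,1]]'
python3 -c "
from h import *
st()"
python3 -m handwheel '[[[4,0,-4.4],0,1],[[8,0,-8.8],0,1],[[12,0,-12.7],0,1],[[13.7,0,-14.6],0,1],[[13.7,0,-14.6],0,1]]'
python3 -c "
from h import *
st()"
```

```text
time_s: 28.4
ee_pos: [0.6014, -0.0182, 0.0285]
eef_rot: [-3.107, 0.814, 1.902]
force: [0.9, 2.3, -0.9]
grip_width: 0.0595
t 28.4 q [-0.327  0.883  1.255  0.574  1.533 -0.805] p [ 0.6014 -0.0182  0.0285] F [ 0.9  2.3 -0.9] gw 0.0595
x [-0.223  0.649 -0.727] y [ 0.953  0.301 -0.024] z [ 0.204 -0.699 -0.686] reader xyz [-83.1  -0.2  28.5]
time_s: 28.9
ee_pos: [0.5952, 0.0015, 0.0286]
eef_rot: [-3.107, 0.814, 1.902]
force: [1.9, 3.0, -0.7]
grip_width: 0.0598
t 28.9 q [-0.302  0.863  1.295  0.588  1.507 -0.799] p [0.5952 0.0015 0.0286] F [ 1.9  3.  -0.7] gw 0.0598
x [-0.224  0.649 -0.727] y [ 0.953  0.301 -0.024] z [ 0.204 -0.698 -0.686] reader xyz [-62.5  -0.3  28.6]
```

```bash
cat > f.py <<'E'
from h import *
o=get_obs();f=[]
for i in range(1):f.append(get_obs()['force'])
f=np.mean(f,0);p=(np.array([D,L,[0,0,1]])@(o['ee_pos']-RD)*1000).round(2);print(round(o['time_s'],2),'FD',round(f@D,2),'FL',round(f@L,2),'FZ',round(f[2],1),'pos',p,'gw',round(float(o['grip_width']),4))
E
python3 f.py
python3 -m handwheel '[[[1.4,0,-1.5],0,1],[[1.4,0,-1.5],0,1],[[1.4,0,-1.5],0,1],[[1.4,0,-1.5],0,1],[[1.4,0,-1.5],0,1]]' >/dev/null; python3 f.py
python3 -m handwheel '[[[1.4,0,-1.5],0,1],[[1.4,0,-1.5],0,1],[[1.4,0,-1.5],0,1],[[1.4,0,-1.5],0,1],[[1.4,0,-1.5],0,1]]' >/dev/null; python3 f.py
```

```text
28.9 FD 2.3 FL -2.73 FZ -0.7 pos [-62.53  -0.33  28.64] gw 0.0598
29.4 FD 1.56 FL -3.4 FZ -2.5 pos [-60.32  -0.34  28.57] gw 0.0594
29.9 FD -0.76 FL -2.72 FZ -1.9 pos [-58.31  -0.38  28.62] gw 0.0597
```

```bash
python3 -m handwheel '[[[1.4,0,-1.5],0,1],[[1.4,0,-1.5],0,1],[[1.4,0,-1.5],0,1],[[1.4,0,-1.5],0,1],[[1.4,0,-1.5],0,1]]' >/dev/null; python3 f.py
python3 -m handwheel '[[[1.4,0,-1.5],0,1],[[1.4,0,-1.5],0,1],[[1.4,0,-1.5],0,1],[[1.4,0,-1.5],0,1],[[1.4,0,-1.5],0,1]]' >/dev/null; python3 f.py
```

```text
30.4 FD -0.77 FL -2.16 FZ -1.8 pos [-56.17  -0.42  28.65] gw 0.0591
30.9 FD 1.21 FL -2.76 FZ -2.4 pos [-54.02  -0.41  28.65] gw 0.0591
```

```bash
python3 -m handwheel '[[[1.4,0,-1.5],0,1],[[1.4,0,-1.5],0,1],[[1.4,0,-1.5],0,1],[[1.4,0,-1.5],0,1],[[1.4,0,-1.5],0,1]]' >/dev/null; python3 f.py
python3 -m handwheel '[[[1.4,0,-1.5],0,1],[[1.4,0,-1.5],0,1],[[1.4,0,-1.5],0,1],[[1.4,0,-1.5],0,1],[[1.4,0,-1.5],0,1]]' >/dev/null; python3 f.py
```

```text
31.4 FD -5.03 FL -4.17 FZ -1.6 pos [-52.36  -0.44  28.63] gw 0.0595
31.9 FD -7.82 FL -2.44 FZ -1.0 pos [-51.25  -0.46  28.69] gw 0.0596
```

```bash
python3 -m handwheel '[[[1.4,0,-1.5],0,1],[[1.4,0,-1.5],0,1],[[1.4,0,-1.5],0,1],[[1.4,0,-1.5],0,1],[[1.4,0,-1.5],0,1]]' >/dev/null; python3 f.py
```

```text
32.4 FD -8.97 FL -2.01 FZ -1.5 pos [-50.38  -0.43  28.72] gw 0.0596
```

```bash
python3 -m handwheel '[[[1.4,0,-1.5],0,1],[[1.4,0,-1.5],0,1],[[1.4,0,-1.5],0,1],[[1.4,0,-1.5],0,1],[[1.4,0,-1.5],0,1]]' >/dev/null; python3 f.py
```

```text
32.9 FD -10.17 FL -2.44 FZ -1.5 pos [-49.64  -0.41  28.81] gw 0.0592
```

```bash
python3 -m handwheel '[[[1.9,0,-2],0,1],[[1.9,0,-2],0,1],[[1.9,0,-2],0,1],[[1.9,0,-2],0,1],[[1.9,0,-2],0,1]]' >/dev/null; python3 f.py
python3 -c "
from h import *
st()"
```

```text
33.4 FD -10.31 FL -2.4 FZ -1.2 pos [-48.18  -0.41  28.9 ] gw 0.0591
t 33.4 q [-0.283  0.843  1.328  0.595  1.478 -0.792] p [0.591  0.0152 0.0289] F [ 5.4 -9.1 -1.2] gw 0.0591
x [-0.218  0.644 -0.733] y [ 0.954  0.299 -0.021] z [ 0.205 -0.704 -0.68 ] reader xyz [-48.2  -0.4  28.9]
```

```bash
python3 -m handwheel '[[[1.4,0,-1.6],0,1],[[1.4,0,-1.6],0,1],[[1.4,0,-1.6],0,1],[[1.4,0,-1.6],0,1],[[1.4,0,-1.6],0,1]]' >/dev/null; python3 f.py
```

```text
33.9 FD -10.87 FL -2.81 FZ -1.4 pos [-47.41  -0.39  29.05] gw 0.0593
```

```bash
python3 -m handwheel '[[[0,0,0],0,1],[[0,0,0],0,1],[[0,0,0],0,1],[[0,0,0],0,1],[[0,0,0],0,1]]' >/dev/null; python3 f.py
python3 -m handwheel '[[[0,0,0],0,0.2],[[0,0,0],0,0],[[0,0,0],0,-0.4],[[0,0,0],0,-0.6],[[0,0,0],0,-0.6]]' >/dev/null; python3 f.py
```

```text
34.4 FD -4.54 FL -1.83 FZ -0.2 pos [-47.57  -0.32  29.07] gw 0.0595
34.9 FD 0.38 FL -0.1 FZ -0.3 pos [-47.17  -0.22  29.03] gw 0.0744
```

```bash
python3 -m handwheel '[[[-7,0,7.4],0,-0.6],[[-14,0,14.8],0,-0.6],[[-28,0,29.5],0,-0.6],[[-48,0,51],0,-0.6],[[-75,0,80],0,-0.6]]'; python3 f.py
python3 -m handwheel '[[[-40,0,10],0,-0.6],[[-85,0,10],0,-0.6],[[-130,0,20],0,-0.6],[[-170,0,40],0,-0.6],[[-210,0,60],0,-0.6]]';
python3 -c "
from h import *
st()
a,_=snap('top','t6');b,_=snap('scene','s6')
a=cv2.resize(a[120:270,180:460],(800,429),interpolation=cv2.INTER_CUBIC);cv2.imwrite('pics/c7.png',a)
b=cv2.resize(b[120:350,250:420],(443,600),interpolation=cv2.INTER_CUBIC);cv2.imwrite('pics/c8.png',b)"
```

```text
time_s: 35.4
ee_pos: [0.6234, -0.0896, 0.0301]
eef_rot: [-3.111, 0.825, 1.898]
force: [-0.6, 0.4, 0.4]
grip_width: 0.075
35.4 FD 0.59 FL 0.48 FZ 0.4 pos [-157.86    0.33   30.1 ] gw 0.075
time_s: 35.9
ee_pos: [0.678, -0.252, 0.1385]
eef_rot: [-3.114, 0.826, 1.892]
force: [-0.2, 0.2, 1.3]
grip_width: 0.0751
t 35.9 q [-0.561  1.202  0.383  0.526  2.11  -0.709] p [ 0.678  -0.252   0.1385] F [-0.2  0.2  1.3] gw 0.0751
x [-0.214  0.643 -0.735] y [ 0.955  0.296 -0.019] z [ 0.206 -0.706 -0.678] reader xyz [-329.2   -2.6  138.5]
```

View pics/c7.png

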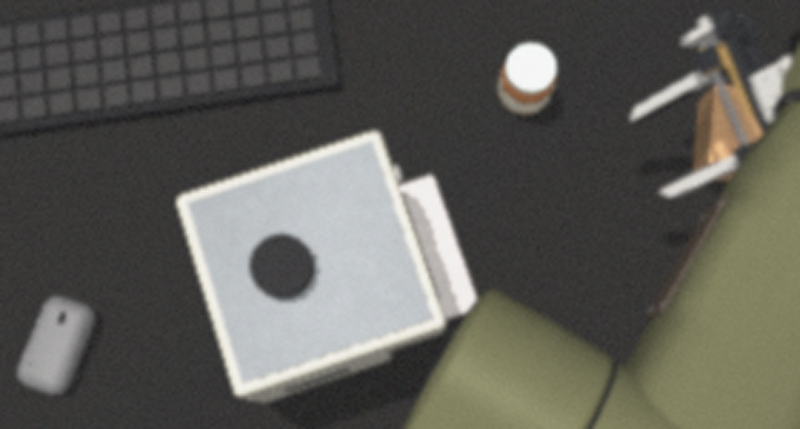

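View pics/c8.png

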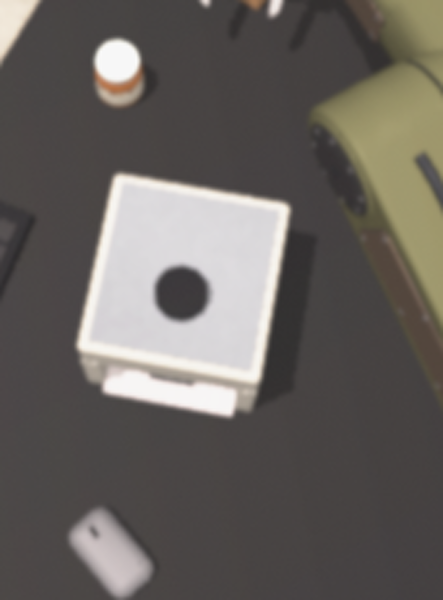

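```bash
python3 -m handwheel '[[[-25,0,-20],0,-0.6],[[-50,0,-40],0,-0.6],[[-75,-40,-70],0,-0.6],[[-95,-80,-90],0,-0.6],[[-110,-120,-100],0,-0.6]]';
python3 -m handwheel '[[[0,-40,-10],0,-0.6],[[0,-80,-20],0,-0.6],[[0,-120,-30],0,-0.6],[[0,-120,-30],0,-0.6],[[0,-120,-30],0,-0.6]]';
python3 -c "
from h import *
st()
a,_=snap('top','t7');t=cv2.imread('pics/t0.png')
import numpy as np
# bystander + carrier-region differences against start
for n,(u0,u1,v0,v1) in dict(mouse=(180,220,218,264),jar=(350,380,130,165),carton=(418,462,143,190),reader=(240,350,160,262)).items():
    d=cv2.absdiff(a,t)[v0:v1,u0:u1].max(2);print(n,d.mean().round(1),(d>50).sum())
cv2.imwrite('pics/c9.png',cv2.resize(a[125:265,300:480],(771,600),interpolation=cv2.INTER_CUBIC))"
```

```text
time_s: 36.5
ee_pos: [0.5657, -0.2872, 0.288]
eef_rot: [-3.115, 0.826, 1.891]
force: [0.8, -1.4, 1.3]
grip_width: 0.0753
time_s: 37.0
ee_pos: [0.4444, -0.3013, 0.3107]
eef_rot: [-3.115, 0.826, 1.89]
force: [1.2, -0.3, 0.9]
grip_width: 0.0749
t 37.0 q [-0.805  0.597  1.044  0.36   2.162 -0.999] p [ 0.4444 -0.3013  0.3107] F [ 1.2 -0.3  0.9] gw 0.0749
x [-0.213  0.643 -0.735] y [ 0.955  0.296 -0.018] z [ 0.206 -0.706 -0.677] reader xyz [-305.5  235.   310.7]
mouse 4.8 0
jar 3.7 0
carton 5.2 0
reader 5.0 0
```

View pics/c9.png

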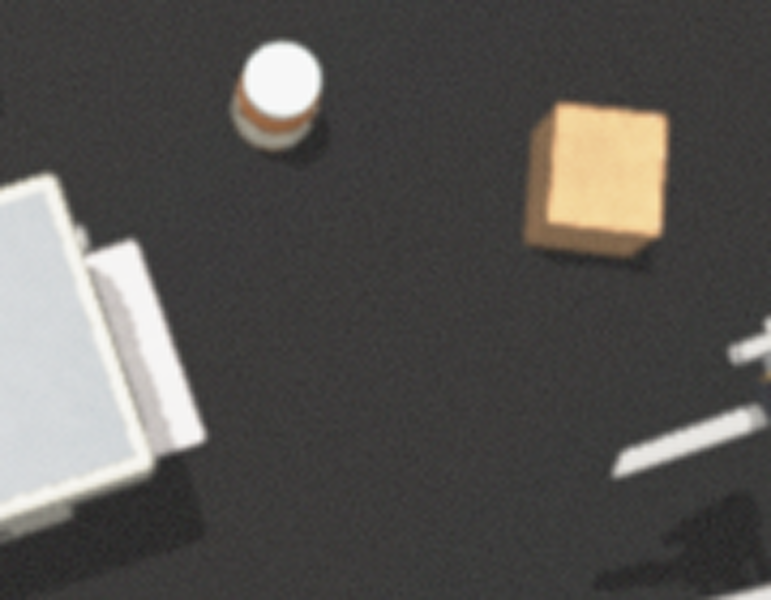

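```bash
python3 -c "
from station import *
print(hand_in())"
```

```text
the job is handed in; nothing more can be done
None
```

The carrier is in the slot, nose first and window up, pressed about 5 mm into the contact block and released; I handed the job in at about 37 s of the 72 s allowed.

- **Loading:** I picked the carrier up with the gripper upright, turned it to the reader's direction and set it on the bed with its nose about 22 mm past the bar's front face.
- **Leaning the gripper:** The moves cannot tilt the tool directly. I got a lean of about 43° by reaching past the arm's limit, then came back and gripped the carrier again by its tail.
- **Feeling and pressing:** In 2 mm steps I felt contact with the nose about 84 mm past the bar's front face. I then pushed about 5 mm further. The resistance levelled off at 10–11 N, which means the block was yielding and had not hit the end of its travel. I relaxed the push, opened the jaws and backed straight out.

**Last checks:**
- The force on the tool was near zero, and the gripper was clear of everything.
- The mouse, jar and carton show no change against the first picture.
- The carrier no longer shows in front of the reader's head, as expected.

**Not confirmed:** The carrier's final position and straightness are hidden under the head, so they come from the arm's readings and not from a picture. The 5 mm assumes the carrier did not slip in the grip, and the exact contact point is uncertain by about 0.5 mm. One rough image reading before the second grip suggested the carrier was up to 3° off straight. The second grip was aligned with the slot and should have corrected that, but I could not see it to confirm.

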